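# Feel along a storage pot's rim for its sunk catch and spring the lid open

### The job

Open the dry-storage pot so that the bottles in it can be got at: somewhere along its black rim is a finger notch, black in black and easiest found by running a fingertip round the rim. Press the catch inside the notch down with the fingertips until the lid springs, then take the hand away so that the lid swings up and stays open. Leave the pot standing where it is, neither shoved nor picked up, and leave the things lying about it alone.

Things in the scene. Friction and masses are not known exactly. Their poses are not given: they have to be found in the camera images.
- pot: The pot: a clear round jar, narrowing to a rubber foot 142 mm across, with a black screw ring (the rim) and a white lid, 190 mm across and 120 mm tall, 2 to 2.9 kg, loose on the table. Origin: centre of its underside; z up.
- rim_centre (a point): On the pot's axis, level with the top of the rim. The rim is a flat black ring 57 to 95 mm from this point, cut by one notch, open at the top and outside, 40 degrees wide (60 mm at 88 mm from the axis). The notch may lie anywhere on the robot's side, up to 110 degrees either way from world -x as seen from here; the axes of pot and rim_centre do not tell where. The rim does not turn.
- catch (a joint): The black rocker catch in the notch. It carries a rib 52 mm long, 80 to 92 mm from the pot's axis, its top 8 mm below the rim's. Press the rib straight down about 5 mm, to its stop: 2.5 N rising to 8 N; nearer than 68 mm to the axis the finger would block the catch. Angle in rad: 0 at rest, 0.26 at the stop; the lid is let go at about 0.19. It springs back when let go.
- lid (a joint): White disc lid with a blue spot at its centre, 112 mm across, level with the rim, hinged at the rim's inner edge opposite the notch. Angle in rad: 0 shut, 1.35 fully open at its stop. Once the catch lets go, a spring of less than 1 N at the lid's edge lifts it slowly (about 1.5 s); it rests against a hand above it and follows as the hand is taken away.
- ph_pen: Bystander: yellow pen meter with a grey cap, 177 x 38 x 25 mm, lying on the table before the pot; origin at the centre of its underside, long axis y.
- timer: Bystander: white bench timer, 64 x 64 x 19 mm; origin at the centre of its underside.
- marker_pen: Bystander: white marker with a black cap, 121 x 12 x 14 mm; origin at the centre of its underside, long axis y.
- cap_blue_loose: Bystander: blue screw cap, 53 mm across, 25 mm tall; origin at the centre of its underside.
- dropper_bottle_4: Bystander: pale dropper bottle with a dark tip, 29 mm across, 98 mm tall, standing right of the pot; origin at the centre of its underside.
- petri_dish: Bystander: round flat dish, 62 mm across, 14 mm tall; origin at the centre of its underside.

How it is judged:
On the way:
1. the catch in the notch is pressed down by the fingertips, far enough to let the lid go (value of joint catch above 0.2 rad and contact force between the fingers and pot above 1 N), for 0.1 s.
At the end, for the whole second after the job is handed in: the lid stands open by more than 1.1 rad, the catch has sprung back (under 0.08 rad), and the pot stands upright, still, within 25 mm of where it was (value of joint lid above 1.1 rad and value of joint catch below 0.08 rad and distance of pot from where it was at the start of the episode below 0.025 m and angle between pot's own z axis and vertical below 0.05 rad and linear speed of pot below 0.02 m/s); the robot touches nothing.
It fails at once if the pot is lifted more than 8 mm, tipped by more than 0.12 rad or shoved more than 40 mm (height (world z) of pot above 0.008 m or angle between pot's own z axis and vertical above 0.12 rad or distance of pot from where it was at the start of the episode above 0.04 m).
It fails at once if one of the things lying about is moved by more than 20 mm (distance of any of ph_pen, timer, marker_pen, cap_blue_loose, dropper_bottle_4, petri_dish from where it was at the start of the episode above 0.02 m).
It also fails if it takes over 56 s, if anything falls off the work surface, if the arm or the gripper's body presses on something with over 40 N, if the wrist force passes 120 N, or if a joint passes its speed limit or range.

### The arm

A 6-joint arm with a two-finger parallel gripper is mounted at the origin on a cart in front of the work surface, level with it; the furniture and walls round the work are solid. World frame = base frame: x ahead of the robot, y to its left, z up, the work surface at z = 0. Lengths are in m, angles in rad, forces in N, time in s.
With the tool pointing down it reaches from about 0.25 to 0.725 m from the base axis. Payload 4 kg.
Tool frame: the origin (TCP) lies midway between the tips of the shut fingers; the grasp point (between the pads) lies 19 mm behind it; z points along the fingers, y is the line along which they close (so a half turn about z gives the same grasp; the last joint's range is limited). The gripper opens to 85 mm and grips with 20 to 120 N. Pads are 22 mm wide; open, the fingers measure 114 mm over their backs; the gripper's body (76 mm by 85 mm) begins 54 mm behind the grasp point. The pads swing forward as they close: fully open they stand 13 mm farther back than shut.
Start: joints at [1.144, 0.241, 0.005, 1.335, 0, 1.571], TCP at [0.207, 0.455, 0.197] pointing down, gripper open.
Joint ranges: [-2.72, 2.72], [-1.05, 1.87], [-1.09, 1.28], [-1.99, 2.15], [-1.42, 1.44], [-3.14, 3.14]. Speed limits (rad/s): [2.79, 2.79, 3.14, 3.14, 3.14, 3.14].

### API

Orientations are given as a unit quaternion [x, y, z, w].
In Python, from station import bot gives the robot as it stands.
- The arm moves only by the tool jog_arm, never from a script. Its argument "series" is text: rows parted by semicolons, each of 7 numbers parted by spaces: the gripper's target within -1 to 1 (shut at 1, half-way at 0, fully open at -1), then the shift along the tool's x, y, z in mm, then the turn, a rotation vector about the tool's x, y, z in rad. A call has 1 to 10 rows; each row is the pose to reach, as a shift and turn from the pose commanded when the call began, along the tool's axes at that moment; what a row does not reach only later rows make up. A row lasts 1/12 s, in which the tool goes at most 41.7 mm and 7.16 degrees, less where a joint would pass 70% of its speed; a pose out of reach is approached as far as the arm can. A call with a gripper value outside its range is refused whole. The fingers move at their own pace and stop on an object; the grip force is fixed at half the most. Time passes only in rows, so rows that repeat a pose let the fingers close. It gives the time, the measured TCP pose, the force, the opening and the grip force at its end, in the units of the state.
- bot.get_state(): the state, without advancing time (a new reading comes with each control period).
- bot.read_camera(name): name is "scene" or "top" or "wrist"; returns (picture, depth): 400x640x3 uint8, blue, green, red; 400x640 float32, m along the optical axis (not along the pixel's ray), 0 where there is no reading.
- bot.camera_model(name): a dict with "fx", "fy", "cx", "cy" (pixels), "position" and "attitude" of the camera in the world; the wrist camera has in their place "tool_from_camera" (4x4, takes a point from camera to tool coordinates, whose origin is the TCP and whose axes are the flange's). Camera axes: x right, y up, looking along -z (the intrinsics and any distortion apply to the point x, -y, -z); pixel columns grow to the right and rows downward; lengths in m; the calibration is good to about 2 mm. A picture is of the moment at which its call begins: read the wrist's pose just before it. camera_model takes no time and is no camera call.
- bot.finish_job(): hands the job in; it is judged then, once.
The state is a dict: "time_s": time; "joint_pos": joint angles; "joint_velocities": joint speeds; "joint_torque": joint torques, N m; "tcp_pos": TCP position; "tool_rot": TCP orientation; "ft_force": force on the tool from outside, world axes, zero at the start; "ft_torque": the same for the moment, N m; "gripper_width": finger opening in m; "finger_force": force on a finger pad.
Only numpy, scipy, OpenCV 4.12 (cv2) and the standard library are available. Lean on these libraries where they do the work, as an engineer would, in place of code of your own. Each camera call takes 0.05 s, during which the arm holds its last target. There are 200 camera calls.

## Working session

There is one attempt and no reset: what is moved stays moved. The work goes in short steps, Python scripts to look and compute and a tool call to move; the robot and the scene stay as the last step left them, time stands still between calls to the robot, and variables do not carry over. Pictures are saved under pics/ and viewed, at most 10 in all, crops included, and the job is handed in when it is done.

Besides the shell and the picture viewer there is one more tool, called after "Request:" as name(argument=value, ...), one argument or row to a line, values as JSON. jog_arm: Moves the arm, as the interface text tells. Its arguments: {"type":"object","properties":{"series":{"type":"string"}},"required":["series"]}

```bash
mkdir -p pics; cat > h.py <<'E'
import numpy as np, cv2
from station import bot
from scipy.spatial.transform import Rotation as R
def cam(n):
    m=bot.camera_model(n)
    if 'position' in m:
        a=np.array(m['attitude'],float)
        Rm=R.from_quat(a).as_matrix() if a.size==4 else a.reshape(3,3)
        return m,Rm,np.array(m['position'])
    s=bot.get_state();T=np.array(m['tool_from_camera'])
    Rt=R.from_quat(s['tool_rot']).as_matrix()
    return m,Rt@T[:3,:3],Rt@T[:3,3]+np.array(s['tcp_pos'])
def dirs(m,Rm,u,v):
    d=np.stack([(u-m['cx'])/m['fx'],-(v-m['cy'])/m['fy'],-np.ones_like(u,dtype=float)],-1)
    return d@Rm.T
def onplane(c,u,v,z):
    m,Rm,p=c; d=dirs(m,Rm,np.asarray(u,float),np.asarray(v,float))
    return p+d*((z-p[2])/d[...,2:3])
def cloud(c,dep):
    m,Rm,p=c; v,u=np.mgrid[:400,:640].astype(float)
    return p+dirs(m,Rm,u,v)*dep[...,None]
E
python3 - <<'E'
from h import *
print({k:bot.camera_model('top')[k] for k in bot.camera_model('top')})
ims=[]
for n in('top','scene'):
    c=cam(n);im,d=bot.read_camera(n);np.savez(n+'.npz',im=im,d=d);cv2.imwrite(f'pics/{n}.png',im)
print(bot.camera_model('scene'));print(bot.get_state())
E
```

```text
{'fx': 437.7182195045825, 'fy': 437.7182195045825, 'cx': 321.5358747377231, 'cy': 201.4735211980064, 'position': array([ 0.30809094, -0.14127607,  1.48520066]), 'attitude': array([ 0.04545522, -0.04850172, -0.70550349,  0.70558219])}
{'fx': 476.58781270884094, 'fy': 476.58781270884094, 'cx': 322.95038039958087, 'cy': 203.07669054166735, 'position': array([-0.20375081, -0.8763985 ,  0.82402376]), 'attitude': array([ 0.43328019, -0.17385942, -0.31412834,  0.82665867])}
{'time_s': 0.1, 'joint_pos': array([ 1.14399695e+00,  2.41326681e-01,  3.87872306e-03,  1.33522628e+00,
       -1.57611628e-06,  1.57083042e+00]), 'joint_velocities': array([ 0.00167227, -0.0024309 ,  0.00387437, -0.00057152, -0.00028728,
       -0.00026434]), 'joint_torque': array([ 1.79723054e-03, -3.73136973e+01,  2.53010041e+01,  1.08503186e-02,
        1.38210175e-04, -2.95851834e-06]), 'tcp_pos': array([0.20671914, 0.45457339, 0.19641508]), 'tool_rot': array([ 2.11800258e-01,  9.77312524e-01, -9.17826426e-04, -1.98069499e-04]), 'ft_force': array([ 0.25563486, -0.04361189, -0.52871732]), 'ft_torque': array([-0.05073256, -0.00152771, -0.01047244]), 'finger_force': 0.0, 'gripper_width': 0.08557734523969956}
```

View pics/top.png

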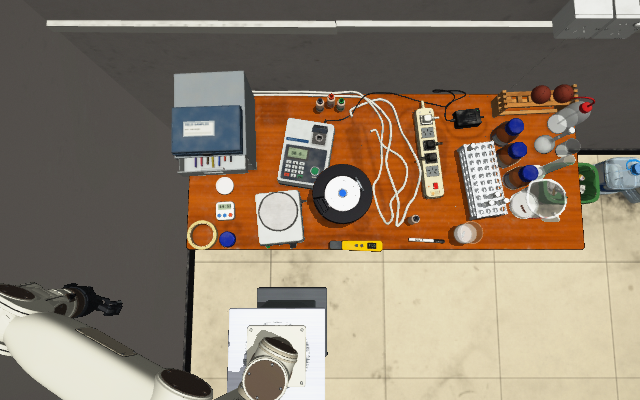

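View pics/scene.png

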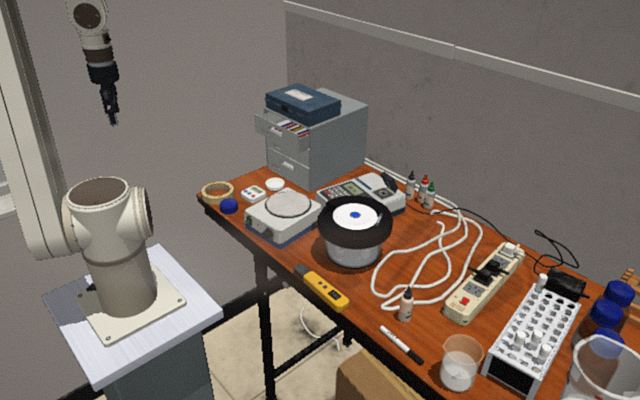

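The pot is at about (343,193) in the top view and (355,222) in the scene view; no notch is visible. I'll locate the axis and check the depth around the rim for a dip.

```bash
python3 - <<'E'
from h import *
P={}
for n,(u0,v0) in(('top',(343,193)),('scene',(355,215))):
    z=np.load(n+'.npz');im,d=z['im'].astype(int),z['d'];c=cam(n)
    m=(im[...,0]-im[...,2]>60).astype(np.uint8); m2=np.zeros_like(m);m2[v0-15:v0+15,u0-15:u0+15]=1;m*=m2
    v,u=np.nonzero(m);p=onplane(c,u.mean(),v.mean(),.12);print(n,'blue',len(u),u.mean(),v.mean(),p)
    white=((im.min(-1)>150)).astype(np.uint8);w=np.zeros_like(white);w[v0-30:v0+30,u0-40:u0+40]=1
    v,u=np.nonzero(white*w);q=onplane(c,u,v,.12);print('white c',q.mean(0),'ext',np.ptp(q,axis=0))
    P[n]=p;X=cloud(c,d)
    X=X.reshape(-1,3);r=np.hypot(X[:,0]-p[0],X[:,1]-p[1]);a=np.degrees(np.arctan2(-(X[:,1]-p[1]),-(X[:,0]-p[0])))
    print('lid z',np.median(X[r<.05,2]))
    for lo in range(-120,120,15):
        k=(r>.065)&(r<.088)&(a>=lo)&(a<lo+15)&(X[:,2]>.05); print(lo,k.sum(),np.round(np.percentile(X[k,2],[10,50,90])*1e3,0) if k.sum() else '')
E
```

```text
top blue 44 342.20454545454544 192.5681818181818 [ 0.51908638 -0.21242184  0.12      ]
white c [ 0.52219557 -0.21986081  0.12      ] ext [0.17590766 0.25165605 0.        ]
lid z 0.12120872539836702
-120 46 [115. 119. 123.]
-105 44 [117. 119. 124.]
-90 50 [ 90. 116. 122.]
-75 42 [ 98. 103. 112.]
-60 46 [ 97. 101. 112.]
-45 42 [ 92. 119. 122.]
-30 48 [116. 120. 123.]
-15 47 [116. 119. 124.]
0 46 [116. 119. 123.]
15 46 [116. 119. 124.]
30 47 [115. 119. 122.]
45 47 [115. 119. 122.]
60 46 [115. 119. 122.]
75 45 [116. 120. 123.]
90 45 [117. 120. 123.]
105 44 [117. 120. 124.]
scene blue 39 354.7692307692308 214.2051282051282 [ 0.5223433  -0.20855739  0.12      ]
white c [ 0.54045034 -0.19948328  0.12      ] ext [2.27045386e-01 2.03803422e-01 2.22044605e-16]
lid z 0.12190440411243142
-120 34 [118. 119. 122.]
-105 35 [118. 120. 121.]
-90 74 [101. 116. 121.]
-75 38 [100. 106. 114.]
-60 25 [102. 110. 113.]
-45 15 [118. 119. 122.]
-30 52 [ 68. 120. 122.]
-15 66 [ 58. 120. 122.]
0 84 [ 56. 118. 121.]
15 93 [ 54.  73. 121.]
30 101 [ 54.  74. 121.]
45 107 [ 54. 116. 121.]
60 100 [ 54.  97. 121.]
75 84 [ 55. 118. 121.]
90 62 [ 60. 120. 124.]
105 45 [118. 120. 122.]
```

Both depth views show the notch, around -85..-42° (on the +y side). I'll refine its edges and compute the approach move.

```bash
python3 - <<'E'
from h import *
c0=np.array([.5205,-.2105])
for n in('top','scene'):
    z=np.load(n+'.npz');X=cloud(cam(n),z['d']).reshape(-1,3)
    k0=(X[:,2]>.117)&(X[:,2]<.126)&(np.hypot(*(X[:,:2]-c0).T)<.13)
    pts=X[k0,:2].astype(np.float32);(cx,cy),rad=cv2.minEnclosingCircle(pts);print(n,'rim circle',cx,cy,rad)
    r=np.hypot(*(X[:,:2]-c0).T);a=np.degrees(np.arctan2(-(X[:,1]-c0[1]),-(X[:,0]-c0[0])))
    print([(lo,int(1e3*np.median(X[k,2]))) for lo in range(-100,-25,5) if (k:=(r>.068)&(r<.09)&(a>=lo)&(a<lo+5)&(X[:,2]>.05)).sum()])
    # surroundings heights along outward direction
    d=-np.array([np.cos(np.radians(-63)),np.sin(np.radians(-63))]);w=X[:,:2]-c0;al=w@d;pe=w@[-d[1],d[0]]
    print('out',[(lo,round(float(X[k,2].max()),3)) for lo in range(100,240,20) if (k:=(abs(pe)<.06)&(al*1e3>lo)&(al*1e3<lo+20)).sum()])
t=np.array([*(c0+.086*d),.18]);s=bot.get_state();Rt=R.from_quat(s['tool_rot']).as_matrix()
print('tgt',t,'shift tool mm',Rt.T@(t-s['tcp_pos'])*1e3,'x',Rt[:,0],'turn',np.degrees(np.arctan2(*(Rt.T@np.r_[d,0])[[1,0]])))
E
```

```text
top rim circle 0.517856240272522 -0.21126218140125275 0.09545708447694778
[(-100, 119), (-95, 118), (-90, 119), (-85, 118), (-80, 96), (-75, 103), (-70, 108), (-65, 104), (-60, 105), (-55, 101), (-50, 100), (-45, 95), (-40, 119), (-35, 120), (-30, 119)]
out [(100, 0.034), (120, 0.073), (140, 0.081), (160, 0.082), (180, 0.083), (200, 0.08), (220, 0.081)]
scene rim circle 0.5160969495773315 -0.2127000242471695 0.09722161293029785
[(-100, 120), (-95, 120), (-90, 119), (-85, 117), (-80, 109), (-75, 108), (-70, 103), (-65, 108), (-60, 110), (-55, 111), (-50, 112), (-40, 119), (-35, 119), (-30, 120)]
out [(100, 0.024), (120, 0.072), (140, 0.077), (160, 0.079), (180, 0.077), (200, 0.078), (220, 0.078)]
tgt [ 0.48145682 -0.13387344  0.18      ] shift tool mm [-493.69989185 -421.88174928   17.20817153] x [-9.10281223e-01  4.13990452e-01 -1.64014268e-06] turn 38.5441941271311
```

Request:
jog_arm(
  series="1 -30 -26 0 0 0 0.04;1 -60 -52 0 0 0 0.08;1 -90 -78 0 0 0 0.12;1 -120 -104 0 0 0 0.16;1 -150 -130 0 0 0 0.2;1 -180 -156 0 0 0 0.24;1 -210 -182 0 0 0 0.28;1 -240 -208 0 0 0 0.32;1 -270 -234 0 0 0 0.36;1 -300 -260 0 0 0 0.4",
)

```text
time_s: 0.93
tcp_pos: [0.3725, 0.0924, 0.1971]
tool_rot: [0.403, 0.915, 0.0, -0.0]
ft_force: [1.2, 0.3, 0.2]
gripper_width: 0.0005
finger_force: 0.0
```

```bash
cat > g.py <<'E'
from h import *
import sys
c0=np.array([.5185,-.2115]);a=np.radians(float(sys.argv[1]));d=-np.array([np.cos(a),np.sin(a)])
t=np.array([*(c0+float(sys.argv[2])*d),float(sys.argv[3])]);s=bot.get_state();Rt=R.from_quat(s['tool_rot']).as_matrix()
T=np.c_[np.r_[d,0],np.cross([0,0,-1],np.r_[d,0]),[0,0,-1]]
print('t',s['time_s'],'tcp',s['tcp_pos'],'F',s['ft_force'],'w',s['gripper_width'],'q6',s['joint_pos'][5]);print('shift',Rt.T@(t-s['tcp_pos'])*1e3,'rotvec',R.from_matrix(Rt.T@T).as_rotvec())
E
python3 g.py -61 .086 .18
```

```text
t 0.9333 tcp [0.37247818 0.09237299 0.19710075] F [1.24297487 0.32481714 0.15943385] w 0.0004995261753441032 q6 1.0715495792305147
shift [-239.03000471  -77.67492145   17.07333139] rotvec [-2.86004700e-05 -1.17186958e-04  2.36106517e-01]
```

Request:
jog_arm(
  series="1 -34 -11 2 0 0 0.034;1 -68 -22 4 0 0 0.067;1 -102 -33 7 0 0 0.1;1 -136 -44 9 0 0 0.135;1 -170 -55 11 0 0 0.17;1 -205 -66 14 0 0 0.2;1 -225 -73 16 0 0 0.225;1 -239 -78 17 0 0 0.236;1 -239 -78 17 0 0 0.236;1 -239 -78 17 0 0 0.236",
)

```text
time_s: 1.77
tcp_pos: [0.4763, -0.1343, 0.1796]
tool_rot: [0.507, 0.862, 0.0, -0.001]
ft_force: [0.0, 1.2, -0.6]
gripper_width: 0.0001
finger_force: 0.0
```

```bash
python3 g.py -61 .086 .125; python3 - <<'E'
from h import *
c=cam('wrist');im,d=bot.read_camera('wrist');cv2.imwrite('pics/w1.png',cv2.convertScaleAbs(im,alpha=2.5))
X=cloud(c,d).reshape(-1,3);X=X[d.ravel()>0];c0=np.array([.5185,-.2115])
k0=(X[:,2]>.112)&(X[:,2]<.128)&(np.hypot(*(X[:,:2]-c0).T)<.13)
print(k0.sum());r=np.hypot(*(X[:,:2]-c0).T);a=np.degrees(np.arctan2(-(X[:,1]-c0[1]),-(X[:,0]-c0[0])))
print([(lo,k.sum(),int(1e3*np.median(X[k,2]))) for lo in range(-110,0,4) if (k:=(r>.06)&(r<.092)&(a>=lo)&(a<lo+4)&(X[:,2]>.05)).sum()])
E
```

```text
t 1.7667 tcp [ 0.47632848 -0.13428039  0.17962698] F [ 0.01506052  1.21348152 -0.57787696] w 0.00012598618206810863 q6 0.7882785162887997
shift [-2.07735361 -0.50213311 54.62395659] rotvec [-0.00097238 -0.00173996  0.00122069]
14855
[(-110, np.int64(269), 119), (-106, np.int64(262), 119), (-102, np.int64(267), 119), (-98, np.int64(271), 119), (-94, np.int64(276), 119), (-90, np.int64(315), 119), (-86, np.int64(897), 269), (-82, np.int64(1133), 269), (-78, np.int64(463), 269), (-74, np.int64(306), 106), (-70, np.int64(306), 105), (-66, np.int64(666), 251), (-62, np.int64(899), 251), (-58, np.int64(306), 104), (-54, np.int64(318), 106), (-50, np.int64(381), 111), (-46, np.int64(698), 270), (-42, np.int64(1181), 267), (-38, np.int64(565), 264), (-34, np.int64(267), 119), (-30, np.int64(264), 119), (-26, np.int64(268), 119), (-22, np.int64(263), 119), (-18, np.int64(259), 119), (-14, np.int64(259), 119), (-10, np.int64(248), 119), (-6, np.int64(250), 119), (-2, np.int64(249), 119)]
```

View pics/w1.png

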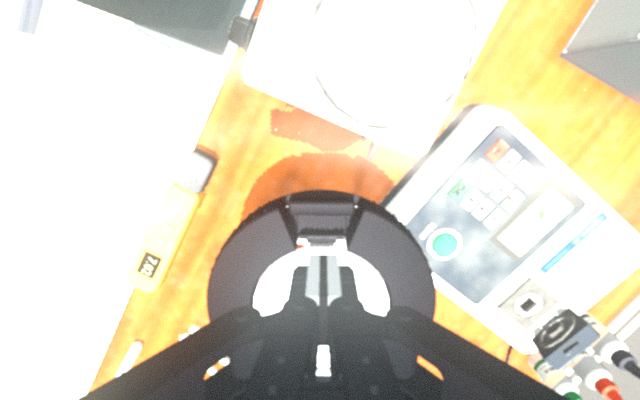

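The wrist picture shows the notch plainly at (288–358, 195–240), with the fingers in front of it. I'll check the centre and notch angle from this closer view.

```bash
python3 - <<'E'
from h import *
c=cam('wrist');im,d=bot.read_camera('wrist')
X=cloud(c,d);c0=np.array([.5185,-.2115])
rim=(d>0)&(abs(X[...,2]-.119)<.006)&(np.hypot(X[...,0]-c0[0],X[...,1]-c0[1])<.12)
p=X[rim][:,:2]
A=np.degrees(np.arctan2(p[:,1]-c0[1],p[:,0]-c0[0]))//6
o=np.array([q[np.argsort(np.hypot(*(q-c0).T))[-3:]].mean(0) for b in np.unique(A) if len(q:=p[A==b])>20])
for _ in range(3):
    M=np.c_[2*o,np.ones(len(o))];s=np.linalg.lstsq(M,(o**2).sum(1),rcond=None)[0];r=np.sqrt(s[2]+s[:2]@s[:2]);e=abs(np.hypot(*(o-s[:2]).T)-r);o=o[e<.004] if (e<.004).sum()>8 else o
print('centre',s[:2],'r',r,len(o),'z',np.median(X[rim][:,2]))
n=(d>0)&(X[...,2]>.098)&(X[...,2]<.1155);w=X[...,:2]-s[:2];rr=np.hypot(w[...,0],w[...,1]);a=np.degrees(np.arctan2(-w[...,1],-w[...,0]))
k=n&(rr<.095)&(rr>.07)&(abs(a+61)<35)
print(k.sum(),np.percentile(a[k],[1,5,50,95,99]))
for lo in range(66,98,4):
    kk=k&(rr*1e3>=lo)&(rr*1e3<lo+4);print(lo,kk.sum(),np.median(X[kk][:,2]) if kk.sum() else '')
E
```

```text
centre [ 0.51826646 -0.21459462] r 0.09568369756325783 19 z 0.11987855024189822
1949 [-81.25174904 -81.09441686 -61.05086949 -41.43994213 -41.27896665]
66 0 
70 271 0.10097572756097073
74 270 0.10102659932474428
78 88 0.10396295941026554
82 284 0.11154516260365682
86 385 0.11173577503237678
90 561 0.11042966554947889
94 90 0.10765112455886301
```

```bash
sed -i 's/\[.5185,-.2115\]/[.5183,-.2140]/' g.py; python3 g.py -61.2 .086 .118
```

```text
t 1.8667 tcp [ 0.47630779 -0.1332959   0.18014727] F [0.58830391 0.17019049 0.14966932] w -0.0002927775190875192 q6 0.7882529209319615
shift [-5.00009984 -2.09116247 62.1430486 ] rotvec [-0.00038081 -0.00100824  0.0067095 ]
```

Request:
jog_arm(
  series="1 -5 -2 10 0 0 0.007;1 -5 -2 22 0 0 0.007;1 -5 -2 36 0 0 0.007;1 -5 -2 48 0 0 0.007;1 -5 -2 56 0 0 0.007;1 -5 -2 61 0 0 0.007;1 -5 -2 61 0 0 0.007;1 -5 -2 61 0 0 0.007",
)

```text
time_s: 2.53
tcp_pos: [0.4776, -0.1395, 0.1193]
tool_rot: [0.51, 0.86, -0.0, -0.0]
ft_force: [-0.7, 0.0, 0.8]
gripper_width: 0.0001
finger_force: 0.0
```

```bash
python3 g.py -61.2 .086 .107
```

```text
t 2.5333 tcp [ 0.47759284 -0.13946463  0.1192818 ] F [-0.70314852  0.03104122  0.76782832] w 0.0001361606283500677 q6 0.7851824484153428
shift [ 1.07281175 -0.23647066 12.28182952] rotvec [-4.00919919e-05 -2.08355083e-05 -1.14748292e-03]
```

Request:
jog_arm(
  series="1 1 0 3 0 0 0;1 1 0 6 0 0 0;1 1 0 8 0 0 0;1 1 0 10 0 0 0;1 1 0 11.5 0 0 0;1 1 0 11.5 0 0 0;1 1 0 11.5 0 0 0",
)

```text
time_s: 3.12
tcp_pos: [0.477, -0.1389, 0.1076]
tool_rot: [0.51, 0.86, -0.0, -0.0]
ft_force: [0.4, 0.6, 0.8]
gripper_width: 0.0002
finger_force: 0.0
```

Request:
jog_arm(
  series="1 0 0 1 0 0 0;1 0 0 2 0 0 0;1 0 0 2 0 0 0;1 0 0 2 0 0 0",
)

```text
time_s: 3.45
tcp_pos: [0.4771, -0.1389, 0.1057]
tool_rot: [0.51, 0.86, -0.0, -0.0]
ft_force: [-0.2, -0.5, -0.8]
gripper_width: 0.0001
finger_force: 0.0
```

```bash
python3 - <<'E'
from h import *
im,d=bot.read_camera('wrist');cv2.imwrite('pics/w2.png',cv2.convertScaleAbs(im,alpha=1.8));print(bot.get_state()['ft_force'])
im,d=bot.read_camera('scene');cv2.imwrite('pics/s2.png',cv2.resize(im[130:290,260:440],None,fx=3.5,fy=3.5))
E
```

```text
[ 0.53964044  0.16404253 -0.03557367]
```

View pics/w2.png

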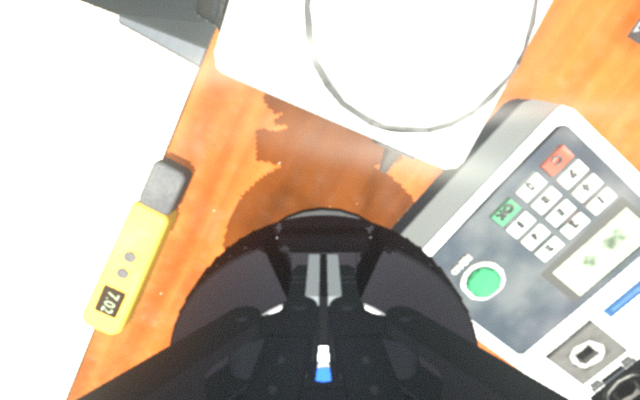

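View pics/s2.png

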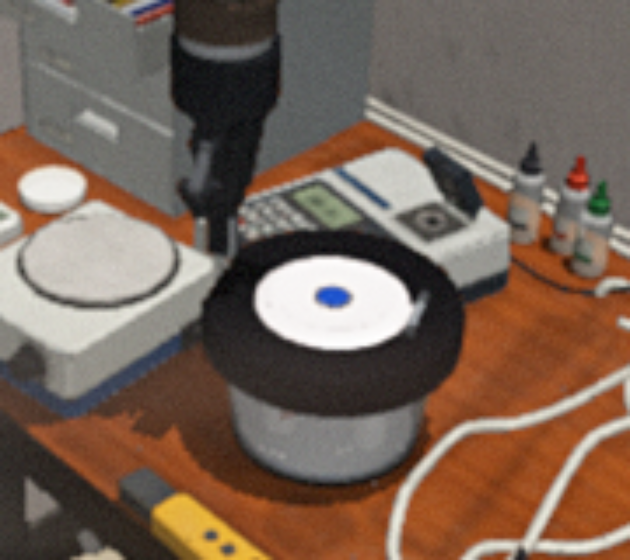

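```bash
python3 - <<'E'
from h import *
def proj(c,p):
    m,Rm,o=c;q=(p-o)@Rm;return np.array([m['cx']-m['fx']*q[0]/q[2],m['cy']+m['fy']*q[1]/q[2]])
c0=np.array([.5183,-.214]);a=np.radians(-61.2);d=-np.array([np.cos(a),np.sin(a)])
s=bot.get_state();print(s['ft_force'],s['tcp_pos'])
c=cam('scene');
for n,p in(('tcp',s['tcp_pos']),('r57',np.r_[c0+.057*d,.12]),('r95',np.r_[c0+.095*d,.12]),('blue',np.r_[c0,.12])): print(n,(proj(c,p)-[260,130])*3.5)
cw=cam('wrist')
for n,p in(('tcp',s['tcp_pos']),('r95',np.r_[c0+.095*d,.12]),('r80',np.r_[c0+.08*d,.112])): print('w',n,proj(cw,p))
im,dep=bot.read_camera('wrist');X=cloud(cw,dep)
w=X[...,:2]-c0;al=w@d;pe=w@[-d[1],d[0]]
for v in range(200,330,6): print(v,[(u,(np.array([al[v,u],pe[v,u],X[v,u,2]])*1e3).astype(int).tolist()) for u in(298,313,331,348)])
E
```

```text
[-0.34453961 -0.35579127 -0.01999119] [ 0.47710293 -0.13884538  0.10570777]
tcp [220.61217407 292.16871125]
r57 [257.9943789  284.28964145]
r95 [208.93847242 273.90631235]
blue [333.10256989 300.1872799 ]
w tcp [323.26000658 240.14470407]
w r95 [323.09594975 235.12100997]
w r80 [323.10038688 254.12667027]
200 [(298, [76, 21, 0]), (313, [76, 8, 0]), (331, [76, -7, 0]), (348, [76, -22, 0])]
206 [(298, [70, 22, -1]), (313, [71, 8, 0]), (331, [71, -7, 0]), (348, [71, -22, 0])]
212 [(298, [67, 21, 5]), (313, [70, 8, 14]), (331, [70, -6, 15]), (348, [67, -21, 5])]
218 [(298, [93, 15, 90]), (313, [93, 6, 89]), (331, [93, -4, 89]), (348, [92, -15, 88])]
224 [(298, [89, 15, 90]), (313, [89, 6, 89]), (331, [89, -4, 89]), (348, [89, -15, 90])]
230 [(298, [92, 14, 106]), (313, [91, 5, 104]), (331, [91, -4, 105]), (348, [92, -14, 106])]
236 [(298, [90, 13, 111]), (313, [90, 5, 110]), (331, [90, -4, 111]), (348, [90, -13, 110])]
242 [(298, [87, 13, 112]), (313, [87, 5, 111]), (331, [86, -4, 110]), (348, [87, -13, 111])]
248 [(298, [83, 14, 110]), (313, [84, 5, 113]), (331, [83, -4, 111]), (348, [8
[... 510 characters left out ...]
13, [94, 3, 167]), (331, [96, -2, 169]), (348, [92, -9, 163])]
290 [(298, [91, 9, 166]), (313, [96, 3, 174]), (331, [96, -2, 173]), (348, [92, -9, 167])]
296 [(298, [96, 8, 178]), (313, [95, 3, 176]), (331, [95, -2, 176]), (348, [96, -8, 178])]
302 [(298, [98, 8, 184]), (313, [97, 3, 182]), (331, [96, -2, 181]), (348, [98, -8, 185])]
308 [(298, [165, 0, 282]), (313, [97, 3, 186]), (331, [96, -2, 185]), (348, [97, -8, 187])]
314 [(298, [97, 8, 189]), (313, [97, 3, 189]), (331, [96, -2, 189]), (348, [96, -8, 189])]
320 [(298, [97, 8, 192]), (313, [97, 3, 193]), (331, [96, -2, 191]), (348, [96, -7, 191])]
326 [(298, [96, 7, 194]), (313, [97, 3, 195]), (331, [95, -2, 193]), (348, [97, -7, 195])]
```

The wrist depth shows the rib still at 111 mm and unpressed. The real fingertips end near z≈0.14, about 30 mm above the reported TCP, which fits the zero force. I'll go down carefully, watching the force.

Request:
jog_arm(
  series="1 0 0 3 0 0 0;1 0 0 6 0 0 0;1 0 0 9 0 0 0;1 0 0 12 0 0 0;1 0 0 12 0 0 0;1 0 0 12 0 0 0",
)

```text
time_s: 4.1
tcp_pos: [0.4768, -0.1388, 0.0933]
tool_rot: [0.51, 0.86, -0.0, -0.0]
ft_force: [0.0, -0.5, 0.3]
gripper_width: 0.0002
finger_force: 0.0
```

```bash
cat > f.py <<'E'
from h import *
c0=np.array([.5183,-.214]);a=np.radians(-61.2);d=-np.array([np.cos(a),np.sin(a)])
cw=cam('wrist');im,dep=bot.read_camera('wrist');X=cloud(cw,dep);s=bot.get_state()
w=X[...,:2]-c0;al=w@d;pe=w@[-d[1],d[0]]
print(s['time_s'],s['tcp_pos'],s['ft_force'])
for v in range(226,320,5): print(v,[(u,(np.array([al[v,u],pe[v,u],X[v,u,2]])*1e3).astype(int).tolist()) for u in(298,314,331)])
E
python3 f.py
```

```text
4.15 [ 0.47698398 -0.13885087  0.09356009] [0.00681143 0.32454273 0.7545734 ]
226 [(298, [93, 14, 89]), (314, [93, 5, 90]), (331, [93, -4, 89])]
231 [(298, [90, 14, 90]), (314, [90, 5, 90]), (331, [89, -4, 89])]
236 [(298, [91, 13, 100]), (314, [91, 5, 101]), (331, [91, -4, 99])]
241 [(298, [92, 13, 108]), (314, [92, 4, 108]), (331, [91, -3, 107])]
246 [(298, [90, 13, 110]), (314, [90, 4, 110]), (331, [90, -3, 111])]
251 [(298, [88, 13, 111]), (314, [87, 4, 111]), (331, [88, -3, 111])]
256 [(298, [85, 13, 111]), (314, [96, 4, 134]), (331, [95, -3, 132])]
261 [(298, [81, 13, 111]), (314, [95, 4, 136]), (331, [96, -3, 138])]
266 [(298, [92, 11, 136]), (314, [97, 4, 144]), (331, [96, -3, 143])]
271 [(298, [92, 11, 139]), (314, [96, 3, 146]), (331, [96, -2, 147])]
276 [(298, [92, 10, 144]), (314, [96, 3, 150]), (331, [96, -2, 150])]
281 [(298, [92, 10, 149]), (314, [96, 3, 154]), (331, [96, -2, 154])]
286 [(298, [92, 10, 152]), (314, [96, 3, 158]), (331, [95, -2, 157])]
291 [(298, [92, 10, 155]), (314, [96, 3, 162]), (331, [96, -2, 161])]
296 [(298, [97, 9, 167]), (314, [96, 3, 165]), (331, [95, -2, 163])]
301 [(298, [98, 8, 172]), (314, [97, 3, 170]), (331, [97, -2, 169])]
306 [(298, [98, 8, 174]), (314, [96, 3, 172]), (331, [96, -2, 172])]
311 [(298, [97, 8, 175]), (314, [97, 3, 175]), (331, [97, -2, 175])]
316 [(298, [96, 8, 177]), (314, [97, 3, 178]), (331, [97, -2, 178])]
```

Request:
jog_arm(
  series="1 0 0 4 0 0 0;1 0 0 8 0 0 0;1 0 0 12 0 0 0;1 0 0 15 0 0 0;1 0 0 15 0 0 0",
)

```text
time_s: 4.57
tcp_pos: [0.4768, -0.1388, 0.078]
tool_rot: [0.51, 0.86, -0.0, -0.0]
ft_force: [0.1, 0.1, 0.6]
gripper_width: 0.0004
finger_force: 0.0
```

Request:
jog_arm(
  series="1 0 0 1 0 0 0;1 0 0 2 0 0 0;1 0 0 3 0 0 0;1 0 0 3 0 0 0",
)

```text
time_s: 4.9
tcp_pos: [0.4766, -0.1379, 0.0761]
tool_rot: [0.51, 0.86, 0.001, -0.001]
ft_force: [-2.5, 3.0, 5.9]
gripper_width: -0.0001
finger_force: 3.1
```

Request:
jog_arm(
  series="1 0 0 1 0 0 0;1 0 0 2 0 0 0;1 0 0 2 0 0 0",
)

```text
time_s: 5.15
tcp_pos: [0.4761, -0.137, 0.0743]
tool_rot: [0.509, 0.861, 0.001, -0.001]
ft_force: [-4.1, 6.0, 8.8]
gripper_width: 0.0001
finger_force: 4.3
```

Request:
jog_arm(
  series="1 0 0 1 0 0 0;1 0 0 2 0 0 0;1 0 0 2 0 0 0;1 0 0 2 0 0 0",
)

```text
time_s: 5.48
tcp_pos: [0.4757, -0.1363, 0.0724]
tool_rot: [0.509, 0.861, 0.002, -0.002]
ft_force: [-5.1, 6.9, 10.3]
gripper_width: 0.0
finger_force: 5.0
```

```bash
python3 f.py; python3 - <<'E'
from h import *
im,d=bot.read_camera('scene');cv2.imwrite('pics/s3.png',cv2.resize(im[130:290,260:440],None,fx=3.5,fy=3.5))
E
```

```text
5.5333 [ 0.47573362 -0.13629931  0.0724433 ] [-5.40998518  7.10026522 10.35284573]
226 [(298, [68, 19, 0]), (314, [70, 6, 4]), (331, [70, -6, 3])]
231 [(298, [67, 19, 6]), (314, [70, 6, 15]), (331, [71, -6, 16])]
236 [(298, [70, 18, 24]), (314, [73, 6, 31]), (331, [74, -5, 32])]
241 [(298, [73, 16, 39]), (314, [76, 5, 45]), (331, [75, -5, 45])]
246 [(298, [93, 13, 89]), (314, [93, 4, 91]), (331, [93, -4, 89])]
251 [(298, [92, 12, 94]), (314, [92, 4, 94]), (331, [93, -3, 96])]
256 [(298, [93, 12, 103]), (314, [98, 4, 113]), (331, [98, -3, 112])]
261 [(298, [92, 11, 105]), (314, [98, 4, 116]), (331, [99, -3, 118])]
266 [(298, [94, 11, 114]), (314, [98, 3, 121]), (331, [98, -3, 121])]
271 [(298, [94, 11, 117]), (314, [98, 3, 125]), (331, [98, -3, 125])]
276 [(298, [94, 10, 122]), (314, [98, 3, 129]), (331, [99, -3, 130])]
281 [(298, [94, 10, 127]), (314, [98, 3, 133]), (331, [98, -2, 134])]
286 [(298, [94, 10, 131]), (314, [99, 3, 138]), (331, [99, -2, 138])]
291 [(298, [94, 9, 134]), (314, [167, 0, 249]), (331, [98, -2, 140])]
296 [(298, [99, 8, 146]), (314, [98, 3, 144]), (331, [97, -2, 143])]
301 [(298, [100, 8, 150]), (314, [98, 3, 147]), (331, [100, -2, 149])]
306 [(298, [101, 8, 153]), (314, [99, 3, 151]), (331, [99, -2, 151])]
311 [(298, [99, 8, 153]), (314, [99, 3, 154]), (331, [99, -2, 153])]
316 [(298, [99, 8, 156]), (314, [98, 3, 156]), (331, [99, -2, 156])]
```

View pics/s3.png

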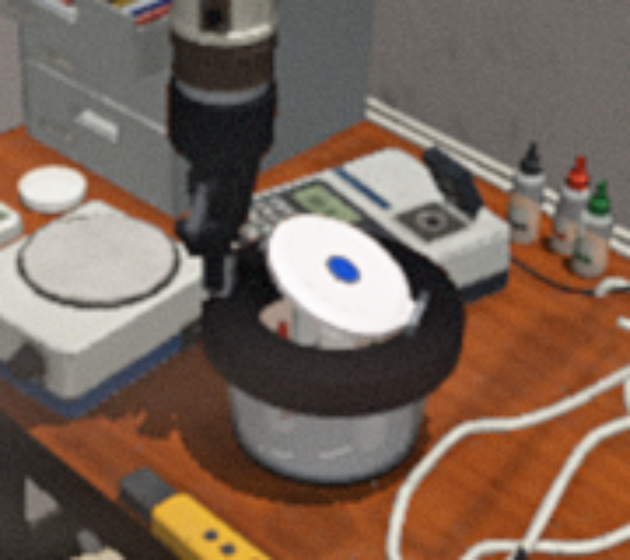

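The lid has sprung and is swinging up at (340,270). I'll press 1 mm more and hold briefly to be sure, then withdraw up and outward.

Request:
jog_arm(
  series="1 0 0 1 0 0 0;1 0 0 1.5 0 0 0;1 0 0 1.5 0 0 0;1 0 0 1.5 0 0 0",
)

```text
time_s: 5.92
tcp_pos: [0.4761, -0.1366, 0.0717]
tool_rot: [0.509, 0.861, 0.002, -0.001]
ft_force: [-5.9, 6.6, 14.3]
gripper_width: 0.0001
finger_force: 7.0
```

Request:
jog_arm(
  series="1 0 0 -4 0 0 0;1 0 0 -10 0 0 0;1 3 0 -18 0 0 0;1 8 0 -28 0 0 0;1 16 0 -40 0 0 0;1 30 0 -60 0 0 0;1 45 0 -85 0 0 0;1 60 0 -110 0 0 0;1 75 0 -130 0 0 0;1 75 0 -130 0 0 0",
)

```text
time_s: 6.75
tcp_pos: [0.4423, -0.0716, 0.2051]
tool_rot: [0.509, 0.861, 0.002, 0.003]
ft_force: [0.7, -0.7, 0.0]
gripper_width: 0.0001
finger_force: 0.0
```

Request:
jog_arm(
  series="1 15 0 0 0 0 0;1 35 0 0 0 0 0;1 60 0 0 0 0 0;1 80 0 0 0 0 0;1 90 0 0 0 0 0;1 90 0 0 0 0 0;1 90 0 0 0 0 0;1 90 0 0 0 0 0;1 90 0 0 0 0 0;1 90 0 0 0 0 0",
)

```text
time_s: 7.58
tcp_pos: [0.3983, 0.0052, 0.2001]
tool_rot: [0.51, 0.86, -0.0, 0.0]
ft_force: [-0.3, -0.9, 0.6]
gripper_width: -0.0001
finger_force: 0.0
```

```bash
python3 - <<'E'
from h import *
im,d=bot.read_camera('scene');cv2.imwrite('pics/s4.png',im)
c=cam('top');im,d=bot.read_camera('top');X=cloud(c,d).reshape(-1,3);c0=np.array([.5183,-.214])
k=(abs(X[:,2]-.12)<.004)&(np.hypot(*(X[:,:2]-c0).T)<.13);print(cv2.minEnclosingCircle(X[k,:2].astype(np.float32)))
a=np.radians(-61.2);dd=-np.array([np.cos(a),np.sin(a)]);w=X[:,:2]-c0;r=np.hypot(*w.T)
k=(r>.08)&(r<.091)&(abs(w@[-dd[1],dd[0]])<.024)&(w@dd>0)&(X[:,2]>.06);print('rib z',np.percentile(X[k,2],[50,80,90]))
print('lid top z',X[(r<.12)&(X[:,2]<.3),2].max())
E
```

```text
((0.5179728269577026, -0.21222524344921112), 0.09557443857192993)
rib z [0.10952688 0.11198634 0.11222735]
lid top z 0.23806779803084543
```

View pics/s4.png

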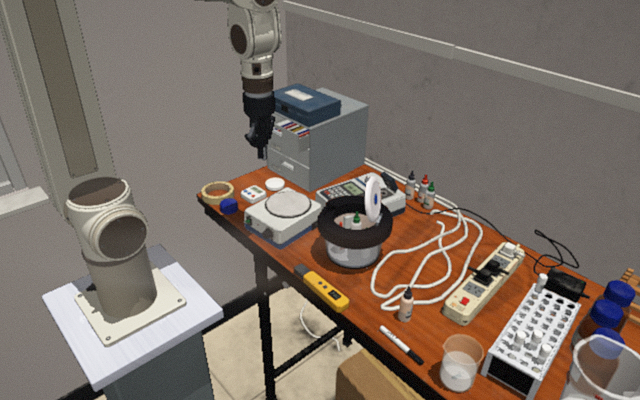

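The lid stands open at (373,198), the rib is back at 112 mm, the pot hasn't moved and the arm is clear.

```bash
python3 -c "
from station import bot
print(bot.finish_job())"
```

```text
the job is handed in; nothing more can be done
None
```

The catch was pressed and the lid swung fully open; the catch sprang back, the pot stayed where it was to within about 2 mm, nothing around it looked disturbed, and I handed the job in at about 8 s (no verdict was returned).

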